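# Fetch a brush holder from behind the jar and the tin

### The arm

A 6-joint arm with a two-finger parallel gripper is mounted at the origin on the work surface. World frame = base frame: x ahead of the robot, y to its left, z up, the work surface at z = 0. Lengths are in mm, angles in rad, forces in N, time in s.
With the tool pointing down it reaches from about 350 to 925 mm from the base axis. Payload 6.4 kg.
Tool frame: the origin (TCP) lies at the very end of the fingers, on their centre line; the grasp point (between the pads) lies 19 mm behind it; z points along the fingers, y is the line along which they close (so a half turn about z gives the same grasp; the last joint's range is limited). The gripper opens to 94 mm and grips with 3 to 60 N. Pads are 16 mm wide; open, the fingers measure 119 mm over their backs; the gripper's body (75 mm by 177 mm) begins 78 mm behind the grasp point.
Start: joints at [1.02, 0.245, 1.558, -0, 1.339, -0.174], TCP at [239.163, 604.412, 171.455] pointing down, gripper open.
Joint ranges: [-3.13, 3.13], [-1.02, 2.26], [0.13, 2.54], [-0.95, 4.09], [0.21, 2.88], [-2.74, 2.74]. Speed limits (rad/s): [2.57, 2.57, 3.14, 3.14, 3.14, 3.14].

### API

Orientations are given as a unit quaternion [x, y, z, w].
In Python, from cell import * gives the robot as it stands.
- The arm moves only by the tool apply_moves, never from a script. Its argument "rows" is one flat list of numbers, 7 for each row, row after row: the shift along the tool's x, y, z in mm, then the turn, a rotation vector about the tool's x, y, z in rad, then the closure in counts, from 0 (fully open) to 255 (shut). In form: [tx, ty, tz, rx, ry, rz, jaw, tx, ty, tz, rx, ry, rz, jaw, ...]. A call has 1 to 20 rows; each row is the pose to reach, as a shift and turn from the pose commanded when the call began, along the tool's axes at that moment; what a row does not reach only later rows make up. A row lasts 1/12 s, in which the tool goes at most 41.7 mm and 7.16 degrees, less where a joint would pass 70% of its speed; a pose out of reach is approached as far as the arm can. A call with a gripper value outside its range is refused whole. The fingers move at their own pace and stop on an object; "force" is the grip in N (left out, the last holds). Time passes only in rows, so rows that repeat a pose let the fingers close. It gives the time, the measured TCP pose, the force, the opening and the grip force at its end, in the units of the state.
- observe(): the state, without advancing time (a new reading comes with each control period).
- capture(name): name is "side" or "top" or "wrist"; returns a dict with "color" (480x640x3 uint8, red, green, blue), "intrinsics" (3x3 intrinsics, pixels), "cam_to_world" (4x4, takes a point from camera to world coordinates). Camera axes: x right, y up, looking along -z (the intrinsics and any distortion apply to the point x, -y, -z); pixel columns grow to the right and rows downward; lengths in mm; the calibration is good to about 2 mm. A picture is of the moment at which its call begins. There is no depth.
- close_job(): hands the job in; it is judged then, once.
Trained networks look in a picture, given as the dict that the camera call returned (one of the last four; its "shot" number tells which), for a name from the list of things; names that differ only in an ending like _2 or _b are one class to them, and where a whole thing is asked for, a point or a joint stands for the part that bears it (a point fixed in the world has none). Each returns a list of dicts, best first, with "score" (0 to 1); they miss things now and then, are a little off and sometimes report something else, mostly with a low value. They report only what shows in the picture. A call takes as long as a camera call. They do not tell look-alikes from the thing itself.
- masks_of(picture, name): "pixels" (480x640 bool, what is visible of it) and "location" ([column, row] in pixels, amid what is visible of it).
The state is a dict: "time": time; "joint_pos": joint angles; "joint_vel": joint speeds; "tau": joint torques, N m; "tool_pos": TCP position; "tcp_rot": TCP orientation; "contact_force": force on the tool from outside, world axes, zero at the start; "wrist_torque": the same for the moment, N m; "opening": finger opening in mm; "grasp_force": force on a finger pad.
Only numpy, scipy, OpenCV 4.12 (cv2) and the standard library are available. Lean on these libraries where they do the work, as an engineer would, in place of code of your own. Each camera call takes 0.05 s, during which the arm holds its last target. There are 200 camera calls.

### The job

I need the upper of the two nested grey brush holders for painting the birdhouse: first move the glass jar and the square tin, which stand in its way, onto the side mat, then lift out the top holder only, leaving the lower one where it is, and stand it in the middle of the cork disc beside the birdhouse. With the holder there, put the jar back in the middle of the round pad and the tin back in the middle of the square pad. Set everything down upright and gently, without dropping or tipping it, and leave the birdhouse and the nail set alone.

Things in the scene. Friction and masses are not known exactly. Their poses are not given: they have to be found in the camera images.
- jar: Round clear glass jar, half filled with brass-coloured contents, with a closed steel lid: 56 mm diameter, glass and lid alike, straight-sided, 100 mm tall (lid the top 16 mm), about 0.3 kg, standing on the round pad. Origin: centre of its underside, z up.
- tin: Square white tin, 50 x 50 mm, body 85 mm tall, plus a black screw cap 26 mm in diameter and 12 mm high on top (97 mm in all), about 0.3 kg, standing on the square pad, turned up to 9 degrees from the pad's sides. Origin: centre of its underside; x and y along its sides, z up.
- holder_top: Upper of two nested grey holders: round cup, 62 mm outside diameter, wall 3.5 mm, from 30 mm above its underside to its rim at 70 mm, on a foot 44 mm wide and 30 mm high; 0.09 kg. Its shoulder rests on the lower rim, its foot hangs 30 mm inside with 5 mm play: only its top 40 mm stand clear, underside 40 mm above the lower one's. Lifts straight out. Origin: centre of underside, z up.
- holder_low: Lower grey holder, same shape but with a 70 mm wide lip, 5 mm thick, round its rim; stays, standing on a 3 mm sheet-metal stand on the worktop. Jar and tin stand 76 mm (centres) from it, on the robot's side of it, left and right. Beyond it, 48 mm from its centre, is an upright sheet-metal back plate 99 mm high, 230 mm wide. Origin: centre of underside, z up.
- pad_round: Round black rubber pad, 76 mm diameter, 3 mm thick, fixed on the sheet-metal stand: the jar's place. Origin: centre of its underside, 3 mm above the worktop (its top is 6 mm above the worktop). x points square to the stand's back plate, away from the robot; y along the plate.
- pad_square: Square black rubber pad, 72 x 72 mm, 3 mm thick, fixed on the stand 132 mm from the round pad (which is left, which right varies): the tin's place. Origin: centre of its underside, 3 mm above the worktop (its top is 6 mm above the worktop). x points square to the stand's back plate, away from the robot; y along the plate.
- side_mat: Side area: empty rectangular black rubber mat, 260 mm along its x by 130 mm along its y, 6 mm thick, fixed on the worktop to the left or the right. Origin: centre of its underside, z up.
- cork: Cork disc, 90 mm diameter, 4 mm thick, fixed on the near end of a 12 mm thick white board (270 x 130 mm), left or right, across from the side mat. Origin: centre of its underside, 12 mm above the worktop; its top is 16 mm above the worktop. Its x axis runs along the board towards the birdhouse.
- birdhouse: Wooden birdhouse with a gabled roof, loose, footprint 100 x 100 mm, roof 124 mm along x and about 133 mm across, 177 mm high, standing on the far end of the same white board, centre about 155 mm from the cork disc's centre. To be left alone. Origin: centre of its underside.
- nail_set: Steel nail set (punch), about 106 mm long along its y, 12 mm high, lying loose on the worktop on the robot's side of the stand. To be left alone. Origin: centre of its underside.
Not all that is in view belongs to the job. Leave any red look-alike of the holder_top alone. Leave any pink or red look-alike of the pad_round alone.

How it is judged (in metres and radians):
On the way, in this order (a step that is already met when the one before it is completed fails the run):
1. jar and tin both stand released on the side mat, the holders still nested in their place (x of jar in the frame of side_mat between -0.12 and 0.12 m and y of jar in the frame of side_mat between -0.057 and 0.057 m and z of jar in the frame of side_mat between 0.003 and 0.01 m and angle between each of jar, tin, holder_low's own z axis and vertical below 0.12 rad and linear speed of each of jar, tin below 0.02 m/s and contact force between the fingers and jar below 0.1 N and x of tin in the frame of side_mat between -0.12 and 0.12 m and y of tin in the frame of side_mat between -0.057 and 0.057 m and z of tin in the frame of side_mat between 0.003 and 0.01 m and contact force between the fingers and tin below 0.1 N and distance of each of holder_top, holder_low from where it was at the start of the episode below 0.012 m), for 0.2 s.
2. the top holder stands released on the cork disc, while jar and tin are still on the side mat (horizontal distance between holder_top and cork below 0.015 m and z of holder_top in the frame of cork between 0.001 and 0.008 m and angle between each of holder_top, jar, tin, holder_low's own z axis and vertical below 0.12 rad and linear speed of each of holder_top, jar, tin below 0.02 m/s and contact force between the fingers and holder_top below 0.1 N and x of jar in the frame of side_mat between -0.12 and 0.12 m and y of jar in the frame of side_mat between -0.057 and 0.057 m and z of jar in the frame of side_mat between 0.003 and 0.01 m and contact force between the fingers and jar below 0.1 N and x of tin in the frame of side_mat between -0.12 and 0.12 m and y of tin in the frame of side_mat between -0.057 and 0.057 m and z of tin in the frame of side_mat between 0.003 and 0.01 m and contact force between the fingers and tin below 0.1 N and distance of holder_low from where it was at the start of the episode below 0.012 m), for 0.2 s.
At the end, for the whole second after the job is handed in: The top holder stands upright on the cork disc (centres within 15 mm), the jar upright on the round pad and the tin upright on the square pad (centres within 12 mm each), all released and at rest; the lower holder stands within 12 mm of where it was (horizontal distance between holder_top and cork below 0.015 m and z of holder_top in the frame of cork between 0.001 and 0.008 m and angle between each of holder_top, jar, tin, holder_low's own z axis and vertical below 0.12 rad and linear speed of each of holder_top, jar, tin below 0.02 m/s and contact force between the fingers and holder_top below 0.1 N and horizontal distance between jar and pad_round below 0.012 m and z of jar in the frame of pad_round between 0 and 0.007 m and contact force between the fingers and jar below 0.1 N and horizontal distance between tin and pad_square below 0.012 m and z of tin in the frame of pad_square between 0 and 0.007 m and contact force between the fingers and tin below 0.1 N and distance of holder_low from where it was at the start of the episode below 0.012 m); the robot touches nothing.
It fails at once if the lower holder is lifted or shifted by more than 15 mm (distance of holder_low from where it was at the start of the episode above 0.015 m).
It fails at once if jar, tin or holder is dropped (moves faster than 0.6 m/s while no finger touches it) ((contact force between the fingers and jar below 0.05 N and linear speed of jar above 0.6 m/s) or (contact force between the fingers and tin below 0.05 N and linear speed of tin above 0.6 m/s) or (contact force between the fingers and holder_top below 0.05 N and linear speed of holder_top above 0.6 m/s)).
It fails at once if jar, tin or holder is tipped by more than 35 degrees (angle between any of jar, tin, holder_top's own z axis and vertical above 0.61 rad).
It fails at once if the birdhouse is shifted by more than 20 mm (distance of birdhouse from where it was at the start of the episode above 0.02 m).
It fails at once if the nail set is shifted by more than 30 mm (distance of nail_set from where it was at the start of the episode above 0.03 m).
It also fails if it takes over 128 s, if anything falls off the work surface, if the arm or the gripper's body presses on something with over 40 N, if the wrist force passes 120 N, or if a joint passes its speed limit or range.

## Working session

There is one attempt and no reset: what is moved stays moved. The work goes in short steps, Python scripts to look and compute and a tool call to move; the robot and the scene stay as the last step left them, time stands still between calls to the robot, and variables do not carry over. Pictures are saved under pics/ and viewed, at most 14 in all, crops included, and the job is handed in when it is done.

Besides the shell and the picture viewer there is one more tool, called after "Emit:" in YAML: its name, and indented under it one key for each argument. apply_moves: Moves the arm, as the interface text tells. Its arguments: {"type":"object","properties":{"rows":{"type":"array"},"force":{"type":"number"}},"required":["rows"]}

```bash
mkdir -p pics
cat > h.py <<'E'
from cell import *
import numpy as np, cv2
from scipy.spatial.transform import Rotation as R
def ray(p,u,v):
    K=np.array(p["intrinsics"]);T=np.array(p["cam_to_world"])
    d=np.array([(u-K[0,2])/K[0,0],-(v-K[1,2])/K[1,1],-1.]);return T[:3,3],T[:3,:3]@d
def at(p,u,v,z):
    o,d=ray(p,u,v);return o+d*(z-o[2])/d[2]
def pix(p,X):
    K=np.array(p["intrinsics"]);T=np.array(p["cam_to_world"])
    c=T[:3,:3].T@(np.asarray(X,float)-T[:3,3]);return np.array([K[0,2]+K[0,0]*c[0]/-c[2],K[1,2]+K[1,1]*-c[1]/-c[2]])
def save(p,n): cv2.imwrite("pics/"+n+".png",cv2.cvtColor(p["color"],cv2.COLOR_RGB2BGR))
NAMES=["jar","tin","holder_top","holder_low","pad_round","pad_square","side_mat","cork","birdhouse","nail_set"]
E
python3 - <<'E'
from h import *
np.set_printoptions(precision=1,suppress=True)
for c in ["top","side"]:
    p=capture(c);save(p,c+"0");print(c,np.array(p["cam_to_world"]).round(2).tolist(),np.array(p["intrinsics"]).tolist(),[k for k in p])
    for n in NAMES:
        for m in masks_of(p,n)[:3]:
            M=m["pixels"];ys,xs=np.where(M);print(n,round(m["score"],2),np.array(m["location"]),M.sum(),(xs.min(),xs.max(),ys.min(),ys.max()) if len(xs) else 0, at(p,*m["location"],0))
print(observe())
E
```

```text
top [[0.01, 0.98, -0.18, 361.57], [-1.0, 0.01, -0.02, -7.47], [-0.01, 0.18, 0.98, 1106.1], [0.0, 0.0, 0.0, 1.0]] [[567.8424012117481, 0.0, 315.2837673842513], [0.0, 567.8424012117481, 237.10176981283027], [0.0, 0.0, 1.0]] ['color', 'intrinsics', 'cam_to_world', 'shot']
jar 0.64 [285.1 218.8] 983 (np.int64(268), np.int64(299), np.int64(203), np.int64(241)) [602.   71.2   0. ]
tin 0.62 [350.5 238.7] 942 (np.int64(336), np.int64(368), np.int64(218), np.int64(254)) [562.8 -59.1   0. ]
holder_top 0.88 [416.7 144.6] 964 (np.int64(400), np.int64(433), np.int64(128), np.int64(164)) [ 758.8 -193.8    0. ]
holder_top 0.6 [320.6 207.8] 1015 (np.int64(305), np.int64(338), np.int64(188), np.int64(224)) [625.1   0.7   0. ]
holder_low 0.6 [322.8 222.8] 141 (np.int64(304), np.int64(340), np.int64(205), np.int64(228)) [594.5  -4.    0. ]
pad_round 0.81 [257.4 312. ] 1227 (np.int64(241), np.int64(279), np.int64(295), np.int64(334)) [416.9 121.    0. ]
pad_round 0.72 [286.7 243.7] 348 (np.int64(267), np.int64(304), np.int64(220), np.int64(248)) [551.6  67.    0. ]
pad_round 0.69 [221.6 172.9] 1030 (np.
[... 2456 characters left out ...]
np.int64(389), np.int64(190), np.int64(207)) [ 449.3 -349.2    0. ]
birdhouse 0.61 [320.  173.1] 3085 (np.int64(291), np.int64(342), np.int64(139), np.int64(210)) [ 614.4 -480.8    0. ]
nail_set 0.74 [376.5 271. ] 164 (np.int64(376), np.int64(382), np.int64(257), np.int64(288)) [423.2 -18.4   0. ]
{'time': 1.1, 'joint_pos': array([ 1. ,  0.2,  1.6,  0. ,  1.3, -0.2]), 'joint_vel': array([ 0., -0., -0., -0.,  0.,  0.]), 'tau': array([ -0. , -41.6, -31.5,   0.1,   0. ,  -0. ]), 'tool_pos': array([239.1, 604.4, 171.4]), 'tcp_rot': array([ 0.2,  1. , -0. , -0. ]), 'contact_force': array([ 0.2, -0.6, -0.4]), 'wrist_torque': array([-0.,  0., -0.]), 'grasp_force': 0.0, 'opening': 93.95647884264633}
```

View pics/top0.png

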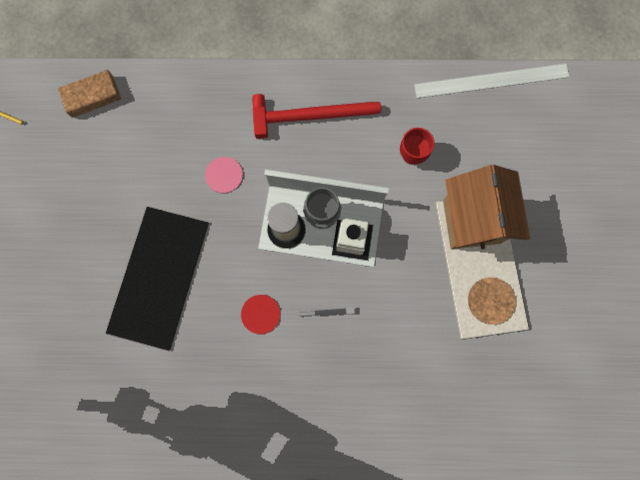

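View pics/side0.png

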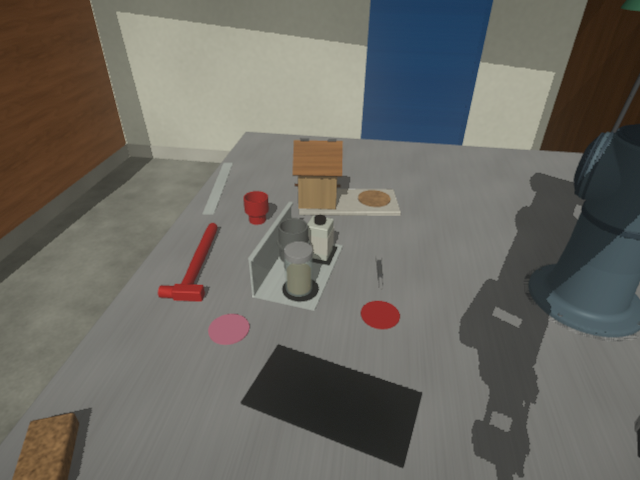

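The top view shows the jar at (285,222), the tin at (352,237), the grey nested holders at (321,207), the mat at (157,278) and the cork at (492,300). There are two kinds of look-alike:
- **Holder:** candidates are the red one at (417,146) and the grey one at (321,207). The grey one fits, because it is nested in front of the back plate between jar and tin.
- **Round pad:** candidates are the red disc at (261,314), the pink disc at (224,175) and the black one under the jar at (286,235). The black one fits.

```bash
cat > m0.py <<'E'
from h import *
np.set_printoptions(precision=1,suppress=True)
p=capture("top")
c=cv2.resize(p["color"][160:275,215:400],None,fx=4,fy=4,interpolation=cv2.INTER_CUBIC);save({"color":c},"crop0")
g=lambda u,v,z:at(p,u,v,z)[:2]
def top(n,i=0): return [m for m in masks_of(p,n)][i]["pixels"]
a,b=g(268,173,102),g(387,190,102);print("plate",a,b,np.degrees(np.arctan2(*(a-b)[::-1])),np.linalg.norm(a-b))
a,b=g(259,249,3),g(376,265,3);print("front",a,b,np.degrees(np.arctan2(*(a-b)[::-1])),np.linalg.norm(a-b))
for n,z in [("side_mat",6),("cork",16)]:
    M=top(n).astype(np.uint8);cs=max(cv2.findContours(M,0,2)[0],key=cv2.contourArea)[:,0]
    w=np.array([g(*q,z) for q in cs],np.float32);print(n,cv2.minAreaRect(w))
print("jar lid ~",g(284,216,106),"cap",g(353.5,232,103),"rim",g(321.5,206,113))
E
python3 m0.py
```

```text
plate [665.7  97.3] [ 635.1 -120.8] 82.00958267872085 220.1978831500008
front [540.  121.2] [ 510.4 -108.8] 82.67485870701499 231.88571758748145
side_mat ((482.74951171875, 317.50164794921875), (132.19662475585938, 261.02618408203125), 75.44441223144531)
cork ((441.98956298828125, -325.8316650390625), (83.48091888427734, 87.86898040771484), 0.5714743137359619)
jar lid ~ [584.1  65.8] cap [556.3 -59.7] rim [601.5  -1.8]
```

View pics/crop0.png

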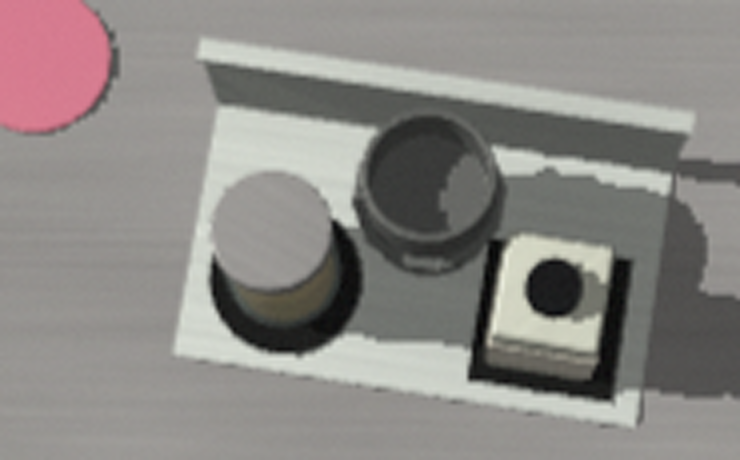

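```bash
cat >> h.py <<'E'
def down(yaw):  # tool z down, tool y (closing) at world angle yaw (deg)
    a=np.radians(yaw);y=np.array([np.cos(a),np.sin(a),0]);z=np.array([0,0,-1.]);return np.column_stack([np.cross(y,z),y,z])
def go(x,y,z,yaw,T0=None):
    s=observe();R0=R.from_quat(s["tcp_rot"]).as_matrix();P=np.array(s["tool_pos"])
    if T0: P,R0=np.array(T0[:3],float),down(T0[3])
    t=R0.T@(np.array([x,y,z])-P);r=R.from_matrix(R0.T@down(yaw)).as_rotvec()
    print("shift",t.round(1),"rot",r.round(4),"rows>=",int(np.ceil(max(np.linalg.norm(t)/41.7,np.degrees(np.linalg.norm(r))/7.16))));return t,r
def st():
    s=observe();M=R.from_quat(s["tcp_rot"]).as_matrix();print("t",round(s["time"],2),"tcp",s["tool_pos"].round(1),"yaw",np.degrees(np.arctan2(M[1,1],M[0,1])).round(2),"tilt",M[:,2].round(4),"open",round(s["opening"],1),"F",s["contact_force"].round(1),"grip",round(s["grasp_force"],1))
E
python3 - <<'E'
from h import *
st();s=observe();p=capture("wrist");T=np.array(p["cam_to_world"])
M=R.from_quat(s["tcp_rot"]).as_matrix()
print("cam in tool",(M.T@(T[:3,3]-s["tool_pos"])).round(1),(M.T@T[:3,:3]).round(3).tolist(),np.array(p["intrinsics"]).tolist())
go(500,10,330,-8)
E
```

```text
t 1.25 tcp [239.2 604.4 171.5] yaw 68.41 tilt [-0.  0. -1.] open 94.1 F [-0.7 -1.1  0. ] grip 0.0
cam in tool [  81.1   -0.6 -212.7] [[0.001, 0.961, 0.278], [1.0, -0.001, -0.0], [0.0, 0.278, -0.961]] [[431.0550000040238, 0.0, 323.5799589701755], [0.0, 431.0550000040238, 238.78866547675034], [0.0, 0.0, 1.0]]
shift [-461.2 -456.8 -158.6] rot [ 0.     -0.      1.3336] rows>= 17
```

Run:
```python
from h import *
go(560,-60,230,-8)
```

```text
shift [-542.8 -499.8  -58.6] rot [ 0.     -0.      1.3336] rows>= 18
```

Emit:
apply_moves:
  rows: [-543, -500, -59, 0, 0, 1.334, 0, -543, -500, -59, 0, 0, 1.334, 0, -543, -500, -59, 0, 0, 1.334, 0, -543, -500, -59, 0, 0, 1.334, 0, -543, -500, -59, 0, 0, 1.334, 0, -543, -500, -59, 0, 0, 1.334, 0, -543, -500, -59, 0, 0, 1.334, 0, -543, -500, -59, 0, 0, 1.334, 0, -543, -500, -59, 0, 0, 1.334, 0, -543, -500, -59, 0, 0, 1.334, 0, -543, -500, -59, 0, 0, 1.334, 0, -543, -500, -59, 0, 0, 1.334, 0, -543, -500, -59, 0, 0, 1.334, 0, -543, -500, -59, 0, 0, 1.334, 0, -543, -500, -59, 0, 0, 1.334, 0, -543, -500, -59, 0, 0, 1.334, 0, -543, -500, -59, 0, 0, 1.334, 0, -543, -500, -59, 0, 0, 1.334, 0, -543, -500, -59, 0, 0, 1.334, 0, -543, -500, -59, 0, 0, 1.334, 0]

```text
time: 2.97
tool_pos: [560.3, -61.5, 230.3]
tcp_rot: [0.756, 0.655, -0.0, -0.0]
contact_force: [-0.2, 0.6, -0.4]
opening: 94.4
grasp_force: 0.0
```

Run:
```python
from h import *
st()
p=capture("wrist");save(p,"w1")
import pickle;pickle.dump(p,open("w1.pkl","wb"))
for n in NAMES[:6]:
    for m in masks_of(p,n)[:2]:
        M=m["pixels"];ys,xs=np.where(M);np.save(f"w1_{n}.npy",M);print(n,round(m["score"],2),np.round(m["location"]),M.sum())
```

```text
t 2.97 tcp [560.3 -61.5 230.3] yaw -8.17 tilt [-4.e-04  4.e-04 -1.e+00] open 94.4 F [-0.2  0.6 -0.4] grip 0.0
jar 0.89 [329.  40.] 5315
jar 0.61 [331. 171.] 1158
tin 0.97 [323. 210.] 4064
holder_top 0.83 [373. 133.] 5523
holder_top 0.64 [520. 303.] 4501
holder_low 0.87 [337. 116.] 700
holder_low 0.31 [371. 133.] 5426
pad_round 0.91 [311.  85.] 1383
pad_round 0.67 [140.  34.] 5307
pad_square 0.57 [334. 172.] 1021
```

View pics/w1.png

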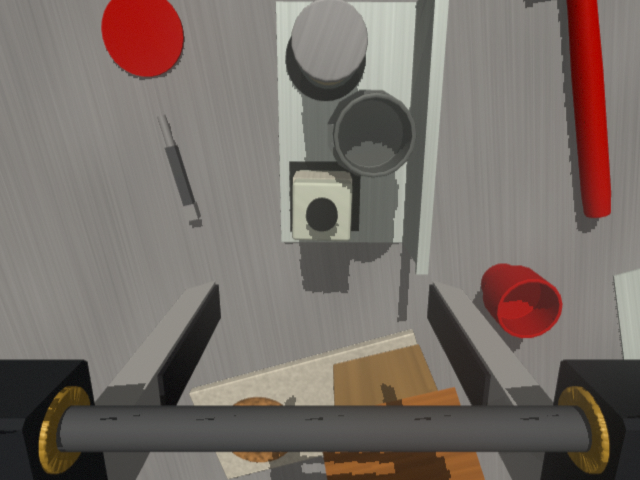

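```bash
cat > m1.py <<'E'
from h import *
import pickle
np.set_printoptions(precision=1,suppress=True)
p=pickle.load(open("w1.pkl","rb"));g=lambda u,v,z:at(p,u,v,z)[:2]
ang=lambda a,b:np.degrees(np.arctan2(*(b-a)[::-1])).round(2)
# dark cap ellipse
G=cv2.cvtColor(p["color"],cv2.COLOR_RGB2GRAY)
S=np.zeros_like(G);S[190:236,298:345]=(G[190:236,298:345]<75)
cs=max(cv2.findContours(S,0,1)[0],key=cv2.contourArea);e=cv2.fitEllipse(cs);print("cap",e,g(*e[0],103))
print("lid",g(329.5,40,106),"rim",g(373,132,113))
c=[g(u,v,91) for u,v in [(293,178),(351,178),(351,239),(292,238)]];print("tin ctr",sum(c)/4,[ang(c[0],c[1]),ang(c[3],c[2]),ang(c[3],c[0])-90,ang(c[2],c[1])-90],np.linalg.norm(c[1]-c[0]),np.linalg.norm(c[3]-c[0]))
a,b=g(277,2,3),g(283,243,3);print("stand near edge",a,b,ang(b,a)-90,np.linalg.norm(a-b))
a,b=g(446,2,99),g(427,273,99);print("plate",a,b,ang(b,a)-90)
M=np.load("w1_jar.npy")
E
python3 m1.py
python3 - <<'E'
import cv2;im=cv2.imread('pics/w1.png')[0:260,260:440];cv2.imwrite('pics/w1c.png',cv2.resize(im,None,fx=2.3*1.0,fy=2.3,interpolation=2))
E
```

```text
cap ((321.5320739746094, 214.50259399414062), (29.857872009277344, 32.35099792480469), 177.76124572753906) [558.9 -58.6]
lid [583.   68.3] rim [606.1   0.5]
tin ctr [559.4 -56.5] [np.float64(-8.1), np.float64(-9.11), np.float64(-10.180000000000007), np.float64(-7.090000000000003)] 47.37037312803972 51.00195288424285
stand near edge [543.2 122.2] [ 510.2 -106.1] -8.219999999999999 230.68447020043462
plate [669.3  82.4] [ 640.3 -122.5] -8.069999999999993
```

View pics/w1c.png

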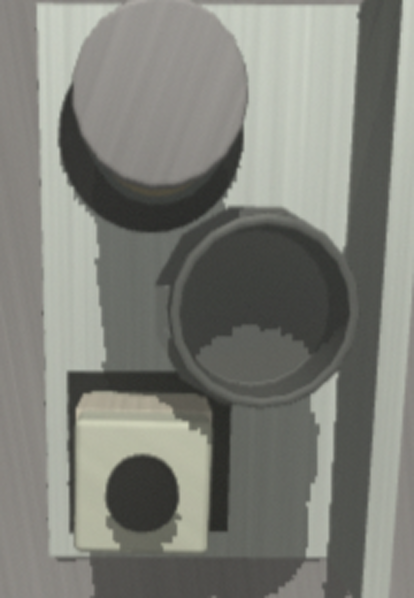

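```bash
cat >> m1.py <<'E'
print("----")
def circ(x,y,z,r):
    t=np.linspace(0,2*np.pi,200);q=np.array([pix(p,[x+r*np.cos(a),y+r*np.sin(a),z]) for a in t]);return np.r_[q.min(0),q.max(0)]
print("lid obs 291.7..367.4 bottom 81.7");
for y in (67,69,71): print(y,circ(583,y,106,28),circ(583,y,90,28))
print("rim obs 333.9 350 ..415.2, 90..177",circ(606.1,0,113,31),circ(607,-1,113,31))
print("pad obs left 286 bottom 100.5",circ(582,70,6,38),circ(583,72,6,38))
c=[g(u,v,6) for u,v in [(289.6,161.7),(289.6,230.8),(358.7,230.8)]];print("sq pad",c,(c[0]+c[2])/2,ang(c[1],c[2]),ang(c[1],c[0])-90,np.linalg.norm(c[0]-c[1]),np.linalg.norm(c[2]-c[1]))
u=np.array([np.cos(np.radians(-8.15)),np.sin(np.radians(-8.15))]);v=np.array([-u[1],u[0]])
for n,q in [("jar",(583.2,69.5)),("tin",(559,-58.5)),("holder",(606.5,0)),("sqpad",(c[0]+c[2])/2),("edgeA",g(277,2,3)),("edgeB",g(283,243,3)),("plate",g(446,2,99))]: print(n,np.array(q)@u,np.array(q)@v)
E
python3 m1.py | sed -n '/----/,$p'
```

```text
----
lid obs 291.7..367.4 bottom 81.7
67 [290.9  -1.4 368.8  83.3] [292.4   4.2 366.6  84.7]
69 [290.4  -4.6 368.4  80.4] [292.    1.2 366.3  82. ]
71 [290.   -7.7 368.1  77.6] [291.6  -1.8 366.   79.3]
rim obs 333.9 350 ..415.2, 90..177 [331.4  88.6 414.8 174.4] [332.7  89.9 416.1 175.5]
pad obs left 286 bottom 100.5 [286.4  11.2 367.3  98.4] [287.1   8.6 368.1  96.1]
sq pad [array([531.4, -22.2]), array([519.7, -93. ]), array([ 591.5, -103.2])] [561.4 -62.7] -8.1 -9.349999999999994 71.78830939852342 72.52125056112561
jar 567.4571903384297 151.4755001088137
tin 561.6475400750824 21.337542679716208
holder 600.3745448309995 85.98055547023498
sqpad 564.6503814881758 17.50322337868136
edgeA 520.3843710654356 198.0066810278537
edgeB 520.0827677831443 -32.67759201024337
plate 650.9033714395889 176.4712954060515
```

Run:
```python
from h import *
st();go(583.2,68.7,160,-8);go(583.2,68.7,50,-8)
```

```text
t 3.32 tcp [559.8 -59.2 230.6] yaw -7.93 tilt [ 1.e-04 -0.e+00 -1.e+00] open 93.8 F [ 0.7 -0.4  1. ] grip 0.0
shift [129.9   5.5  70.6] rot [0.0001 0.     0.0012] rows>= 4
shift [129.9   5.5 180.6] rot [0.0001 0.     0.0012] rows>= 6
```

Emit:
apply_moves:
  rows: [32, 1.5, 20, 0, 0, 0, 0, 65, 3, 40, 0, 0, 0, 0, 98, 4, 60, 0, 0, 0, 0, 130, 5.5, 70, 0, 0, 0, 0, 130, 5.5, 95, 0, 0, 0, 0, 130, 5.5, 120, 0, 0, 0, 0, 130, 5.5, 145, 0, 0, 0, 0, 130, 5.5, 165, 0, 0, 0, 0, 130, 5.5, 180, 0, 0, 0, 0, 130, 5.5, 180, 0, 0, 0, 0, 130, 5.5, 180, 0, 0, 0, 0]

```text
time: 4.23
tool_pos: [583.0, 68.2, 50.1]
tcp_rot: [0.755, 0.656, -0.001, -0.001]
contact_force: [0.1, 0.4, 0.8]
opening: 94.1
grasp_force: 0.0
```

Emit:
apply_moves:
  rows: [0, 0, 0, 0, 0, 0, 140, 0, 0, 0, 0, 0, 0, 140, 0, 0, 0, 0, 0, 0, 140, 0, 0, 0, 0, 0, 0, 140, 0, 0, 0, 0, 0, 0, 140, 0, 0, 0, 0, 0, 0, 140, 0, 0, 0, 0, 0, 0, 140, 0, 0, 0, 0, 0, 0, 140]
  force: 20

```text
time: 4.9
tool_pos: [583.6, 67.7, 50.7]
tcp_rot: [0.755, 0.656, -0.0, -0.0]
contact_force: [-2.1, 0.7, 2.5]
opening: 55.5
grasp_force: 20.0
```

Emit:
apply_moves:
  rows: [0, 0, -6, 0, 0, 0, 140, 0, 0, -20, 0, 0, 0, 140, 0, 0, -45, 0, 0, 0, 140, 0, 0, -70, 0, 0, 0, 140, 0, 0, -95, 0, 0, 0, 140, 0, 0, -120, 0, 0, 0, 140, 8, -3, -135, 0, 0, 0, 140, 30, -10, -140, 0, 0, 0, 140, 60, -20, -140, 0, 0, 0, 140, 93, -30, -140, 0, 0, 0, 140, 126, -41, -140, 0, 0, 0, 140, 159, -52, -140, 0, 0, 0, 140, 190, -62, -140, 0, 0, 0, 140, 213, -70, -140, 0, 0, 0, 140, 226, -74, -130, 0, 0, 0, 140, 226, -74, -110, 0, 0, 0, 140, 226, -74, -85, 0, 0, 0, 140, 226, -74, -60, 0, 0, 0, 140, 226, -74, -40, 0, 0, 0, 140, 226, -74, -25, 0, 0, 0, 140]

```text
time: 6.57
tool_pos: [540.0, 300.4, 71.5]
tcp_rot: [0.755, 0.656, -0.002, -0.001]
contact_force: [-0.3, 0.9, -3.6]
opening: 55.8
grasp_force: 20.0
```

Run:
```python
from h import *
st()
p=capture("side");save(p,"s1")
p=capture("wrist");save(p,"w2")
```

```text
t 6.57 tcp [540.  300.4  71.5] yaw -8.05 tilt [-0.0047 -0.0021 -1.    ] open 55.8 F [-0.3  0.9 -3.6] grip 20.0
```

View pics/s1.png

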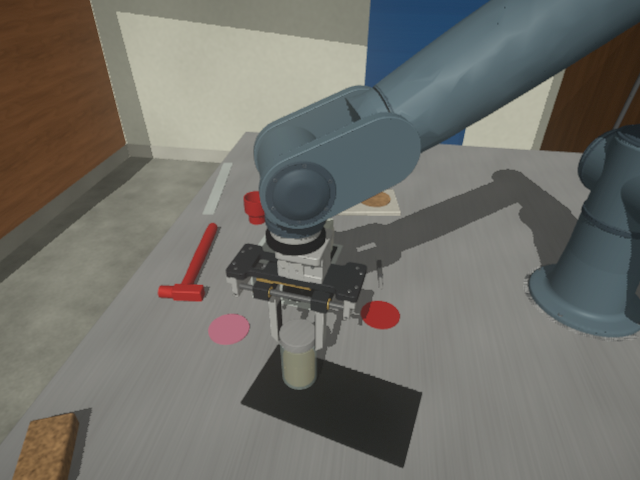

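The jar hangs upright between the fingers over the mat, at (298,370).

Emit:
apply_moves:
  rows: [0, 0, 0, 0, 0, 0, 140, 0, 0, 5, 0, 0, 0, 140, 0, 0, 10, 0, 0, 0, 140, 0, 0, 15, 0, 0, 0, 140, 0, 0, 18, 0, 0, 0, 140, 0, 0, 21, 0, 0, 0, 140, 0, 0, 23, 0, 0, 0, 140, 0, 0, 23, 0, 0, 0, 140, 0, 0, 23, 0, 0, 0, 140]

```text
time: 7.42
tool_pos: [541.9, 301.8, 52.4]
tcp_rot: [0.755, 0.656, -0.0, -0.0]
contact_force: [0.4, 1.0, -3.3]
opening: 55.5
grasp_force: 20.0
```

Emit:
apply_moves:
  rows: [0, 0, 1, 0, 0, 0, 140, 0, 0, 2, 0, 0, 0, 140, 0, 0, 2, 0, 0, 0, 140, 0, 0, 2, 0, 0, 0, 140]

```text
time: 7.75
tool_pos: [542.2, 301.9, 50.8]
tcp_rot: [0.755, 0.656, 0.0, 0.0]
contact_force: [-0.1, 0.5, -1.4]
opening: 55.4
grasp_force: 20.0
```

Emit:
apply_moves:
  rows: [0, 0, 0.6, 0, 0, 0, 140, 0, 0, 0.6, 0, 0, 0, 120, 0, 0, 0.6, 0, 0, 0, 90, 0, 0, 0.6, 0, 0, 0, 50, 0, 0, 0.6, 0, 0, 0, 0, 0, 0, 0.6, 0, 0, 0, 0, 0, 0, 0.6, 0, 0, 0, 0, 0, 0, 0.6, 0, 0, 0, 0, 0, 0, -10, 0, 0, 0, 0, 0, 0, -35, 0, 0, 0, 0, 0, 0, -70, 0, 0, 0, 0, 0, 0, -100, 0, 0, 0, 0, 0, 0, -130, 0, 0, 0, 0, 0, 0, -130, 0, 0, 0, 0]

```text
time: 8.92
tool_pos: [546.1, 303.3, 189.4]
tcp_rot: [0.755, 0.656, 0.006, 0.003]
contact_force: [1.1, -0.2, 1.6]
opening: 93.8
grasp_force: 0.0
```

Run:
```python
from h import *
st();go(559,-58.5,160,-8.2);go(559,-58.5,50,-8.2)
```

```text
t 8.92 tcp [546.1 303.3 189.4] yaw -8.02 tilt [ 0.0129  0.0044 -0.9999] open 93.8 F [ 1.1 -0.2  1.6] grip 0.0
shift [-356.6   62.9   28. ] rot [ 0.0121 -0.0062  0.0032] rows>= 9
shift [-357.3   61.6  138. ] rot [ 0.0121 -0.0062  0.0032] rows>= 10
```

Emit:
apply_moves:
  rows: [-10, 2, 0, 0, 0, 0, 0, -35, 7, 0, 0, 0, 0, 0, -70, 13, 0, 0, 0, 0, 0, -108, 21, 0, 0, 0, 0, 0, -146, 28, 0, 0, 0, 0, 0, -184, 35, 5, 0, 0, 0, 0, -222, 42, 10, 0, 0, 0, 0, -260, 49, 15, 0, 0, 0, 0, -298, 57, 20, 0, 0, 0, 0, -330, 63, 20, 0, 0, 0, 0, -348, 66, 20, 0, 0, 0, 0, -354, 67, 20, 0, 0, 0, 0, -354, 67, 20, 0, 0, 0, 0, -354, 67, 40, 0, 0, 0, 0, -354, 67, 65, 0, 0, 0, 0, -354, 67, 90, 0, 0, 0, 0, -354, 67, 112, 0, 0, 0, 0, -354, 67, 125, 0, 0, 0, 0, -354, 67, 130, 0, 0, 0, 0, -354, 67, 130, 0, 0, 0, 0]

```text
time: 10.58
tool_pos: [557.9, -57.0, 49.2]
tcp_rot: [0.754, 0.656, -0.001, -0.001]
contact_force: [0.3, 0.9, -0.0]
opening: 94.1
grasp_force: 0.0
```

Emit:
apply_moves:
  rows: [0, 0, 0, 0, 0, 0, 0, 0, 0, 0, 0, 0, 0, 150, 0, 0, 0, 0, 0, 0, 150, 0, 0, 0, 0, 0, 0, 150, 0, 0, 0, 0, 0, 0, 150, 0, 0, 0, 0, 0, 0, 150, 0, 0, 0, 0, 0, 0, 150, 0, 0, 0, 0, 0, 0, 150, 0, 0, 0, 0, 0, 0, 150]
  force: 20

```text
time: 11.33
tool_pos: [558.9, -58.2, 50.5]
tcp_rot: [0.755, 0.656, -0.0, 0.0]
contact_force: [-0.0, 1.0, 0.1]
opening: 49.8
grasp_force: 19.9
```

Emit:
apply_moves:
  rows: [0, 0, -6, 0, 0, 0, 150, 0, 0, -20, 0, 0, 0, 150, 0, 0, -45, 0, 0, 0, 150, 0, 0, -70, 0, 0, 0, 150, 0, 0, -95, 0, 0, 0, 150, 0, 0, -120, 0, 0, 0, 150, 8, -4, -135, 0, 0, 0, 150, 30, -15, -140, 0, 0, 0, 150, 60, -31, -140, 0, 0, 0, 150, 92, -47, -140, 0, 0, 0, 150, 124, -63, -140, 0, 0, 0, 150, 156, -79, -140, 0, 0, 0, 150, 188, -96, -140, 0, 0, 0, 150, 220, -112, -140, 0, 0, 0, 150, 252, -128, -140, 0, 0, 0, 150, 284, -145, -140, 0, 0, 0, 150, 316, -161, -140, 0, 0, 0, 150, 342, -174, -140, 0, 0, 0, 150, 360, -183, -140, 0, 0, 0, 150, 368, -187, -140, 0, 0, 0, 150]

```text
time: 13.0
tool_pos: [423.5, 334.4, 190.2]
tcp_rot: [0.754, 0.657, -0.0, -0.0]
contact_force: [0.3, -0.6, -2.2]
opening: 49.7
grasp_force: 19.9
```

Emit:
apply_moves:
  rows: [0, 0, 0, 0, 0, 0, 150, 0, 0, 15, 0, 0, 0, 150, 0, 0, 40, 0, 0, 0, 150, 0, 0, 65, 0, 0, 0, 150, 0, 0, 90, 0, 0, 0, 150, 0, 0, 108, 0, 0, 0, 150, 0, 0, 120, 0, 0, 0, 150, 0, 0, 128, 0, 0, 0, 150, 0, 0, 133, 0, 0, 0, 150, 0, 0, 136, 0, 0, 0, 150, 0, 0, 138, 0, 0, 0, 150, 0, 0, 138, 0, 0, 0, 150, 0, 0, 138, 0, 0, 0, 150]

```text
time: 14.08
tool_pos: [425.7, 332.7, 53.3]
tcp_rot: [0.755, 0.656, 0.001, 0.0]
contact_force: [-0.3, 0.1, -2.3]
opening: 49.8
grasp_force: 19.9
```

Emit:
apply_moves:
  rows: [0, 0, 1, 0, 0, 0, 150, 0, 0, 2, 0, 0, 0, 150, 0, 0, 2, 0, 0, 0, 150, 0, 0, 2, 0, 0, 0, 150]

```text
time: 14.42
tool_pos: [425.1, 332.4, 50.6]
tcp_rot: [0.755, 0.656, 0.0, 0.0]
contact_force: [0.3, -0.4, -3.7]
opening: 49.7
grasp_force: 19.9
```

Emit:
apply_moves:
  rows: [0, 0, 0.7, 0, 0, 0, 150, 0, 0, 1, 0, 0, 0, 150, 0, 0, 1, 0, 0, 0, 150]

```text
time: 14.67
tool_pos: [425.2, 332.6, 50.5]
tcp_rot: [0.755, 0.656, -0.0, -0.0]
contact_force: [-2.6, -1.0, 4.8]
opening: 49.5
grasp_force: 19.9
```

Emit:
apply_moves:
  rows: [0, 0, 0, 0, 0, 0, 130, 0, 0, 0, 0, 0, 0, 90, 0, 0, 0, 0, 0, 0, 40, 0, 0, 0, 0, 0, 0, 0, 0, 0, 0, 0, 0, 0, 0, 0, 0, 0, 0, 0, 0, 0, 0, 0, 0, 0, 0, 0, 0, 0, 0, -10, 0, 0, 0, 0, 0, 0, -35, 0, 0, 0, 0, 0, 0, -70, 0, 0, 0, 0, 0, 0, -110, 0, 0, 0, 0, 0, 0, -145, 0, 0, 0, 0, 0, 0, -170, 0, 0, 0, 0, 0, 0, -181, 0, 0, 0, 0]

```text
time: 15.83
tool_pos: [427.0, 333.4, 236.2]
tcp_rot: [0.755, 0.656, 0.004, 0.001]
contact_force: [0.2, -0.7, 1.0]
opening: 94.3
grasp_force: 0.0
```

Emit:
apply_moves:
  rows: [-12, 7, 0, 0, 0, 0.08, 0, -36, 20, 0, 0, 0, 0.2, 0, -64, 36, 0, 0, 0, 0.32, 0, -92, 52, 0, 0, 0, 0.44, 0, -120, 68, 0, 0, 0, 0.56, 0, -148, 83, 0, 0, 0, 0.68, 0, -176, 99, 0, 0, 0, 0.8, 0, -204, 115, 0, 0, 0, 0.92, 0, -232, 131, 0, 0, 0, 1.04, 0, -258, 145, 0, 0, 0, 1.16, 0, -280, 158, 0, 0, 0, 1.28, 0, -298, 168, 0, 0, 0, 1.39, 0, -308, 173, 0, 0, 0, 1.49, 0, -310, 175, 0, 0, 0, 1.55, 0, -310, 175, 0, 0, 0, 1.571, 0, -310, 175, 0, 0, 0, 1.571, 0, -310, 175, 0, 0, 0, 1.571, 0, -310, 175, 0, 0, 0, 1.571, 0, -310, 175, 0, 0, 0, 1.571, 0]

```text
time: 17.42
tool_pos: [554.9, 1.5, 230.4]
tcp_rot: [0.998, -0.069, -0.0, 0.0]
contact_force: [-0.7, -0.6, 0.5]
opening: 93.4
grasp_force: 0.0
```

Run:
```python
from h import *
st()
import pickle
p=capture("wrist");save(p,"w3");pickle.dump(p,open("w3.pkl","wb"))
t=capture("top");pickle.dump(t,open("t3.pkl","wb"))
for n in NAMES[:6]:
    for m in masks_of(p,n)[:2]:
        print(n,round(m["score"],2),np.round(m["location"]),m["pixels"].sum())
for n in ["jar","tin"]:
    for m in masks_of(t,n)[:1]: print(n,m["score"],m["location"],at(t,*m["location"],60))
c=np.hstack([p["color"][:, 100:560], cv2.resize(t["color"][190:370,90:240],(400,480))[:, :300]])
save({"color":c},"c3")
```

```text
t 17.42 tcp [554.9   1.5 230.4] yaw -97.95 tilt [-1.e-04 -0.e+00 -1.e+00] open 93.4 F [-0.7 -0.6  0.5] grip 0.0
jar 0.74 [ 30. 255.] 3895
tin 0.83 [ 40. 345.] 2003
holder_top 0.71 [316. 151.] 5241
holder_low 0.67 [323. 112.] 588
holder_low 0.53 [612. 119.] 8480
pad_round 0.98 [252. 181.] 4170
pad_round 0.82 [239. 330.] 3062
pad_square 0.59 [387. 181.] 4717
jar 0.82 [161.1, 240.2] [545.83669952 299.28173164  60.        ]
tin 0.9 [138.2, 304.6] [425.05128758 334.27443146  60.        ]
```

View pics/c3.png

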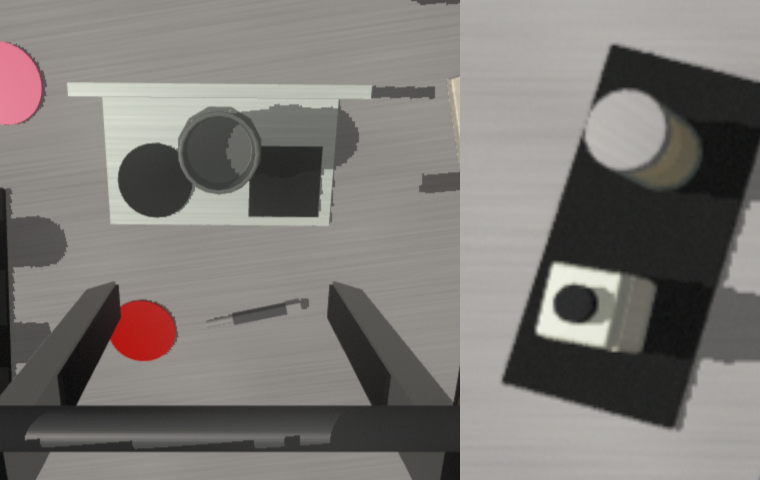

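Run:
```python
from h import *
import pickle
np.set_printoptions(precision=1,suppress=True)
p=pickle.load(open("w3.pkl","rb"));g=lambda u,v,z:at(p,u,v,z)[:2]
def circ(x,y,z,r):
    t=np.linspace(0,2*np.pi,200);q=np.array([pix(p,[x+r*np.cos(a),y+r*np.sin(a),z]) for a in t]);return np.r_[q.min(0),q.max(0)]
h=g(319.5,150.3,113);print("rim",h,"obs 278 107 361 194",circ(*h,113,31))
G=cv2.cvtColor(p["color"],cv2.COLOR_RGB2GRAY)
B=(G<60).astype(np.uint8)
for (x0,x1,y0,y1) in [(210,300,135,225),(345,430,140,225)]:
    S=np.zeros_like(B);S[y0:y1,x0:x1]=B[y0:y1,x0:x1];S=cv2.morphologyEx(S,cv2.MORPH_OPEN,np.ones((5,5)))
    cs=max(cv2.findContours(S,0,1)[0],key=cv2.contourArea)[:,0]
    w=np.array([g(*q,6) for q in cs],np.float32);print(len(cs),cs.min(0),cs.max(0),cv2.minAreaRect(w),cv2.minEnclosingCircle(w),cv2.fitEllipse(w)[:2])
a,b=g(168,92,99),g(471,97,99);print("plate",a,b,np.degrees(np.arctan2(*(a-b)[::-1]))-90)
st();go(*h,150,-98)
# cork etc from initial top picture
t=pickle.load(open("t3.pkl","rb"));M=masks_of(capture("top"),"cork")
```

```text
rim [609.5  -3.7] obs 278 107 361 194 [278.3 107.2 360.7 191.2]
219 [220 150] [291 215] ((574.7571411132812, 68.33433532714844), (63.053672790527344, 68.51729583740234), 16.157751083374023) ((580.0364990234375, 67.29561614990234), 36.803958892822266) ((576.2041015625, 67.65666198730469), (63.181976318359375, 71.61599731445312))
261 [350 147] [421 215] ((561.2322387695312, -62.8819465637207), (70.71150207519531, 69.2521743774414), 82.11554718017578) ((561.6456298828125, -63.00555419921875), 48.660194396972656) ((559.9373779296875, -64.3695297241211), (76.21341705322266, 82.87187194824219))
plate [667.1 104.1] [ 632.1 -122.8] -8.778537939509434
t 17.92 tcp [555.1   1.  230.5] yaw -98.03 tilt [-0.  0. -1.] open 94.1 F [ 0.   0.6 -0.6] grip 0.0
shift [54.5 -3.  80.5] rot [-0.  0. -0.] rows>= 3
```

Emit:
apply_moves:
  rows: [18, -2, 20, 0, 0, 0, 0, 40, -4, 45, 0, 0, 0, 0, 52.7, -4.8, 70, 0, 0, 0, 0, 52.7, -4.8, 90, 0, 0, 0, 0, 52.7, -4.8, 110, 0, 0, 0, 0, 52.7, -4.8, 128, 0, 0, 0, 0, 52.7, -4.8, 142, 0, 0, 0, 0, 52.7, -4.8, 150, 0, 0, 0, 0, 52.7, -4.8, 150, 0, 0, 0, 0, 52.7, -4.8, 150, 0, 0, 0, 0, 52.7, -4.8, 150, 0, 0, 0, 80, 52.7, -4.8, 150, 0, 0, 0, 80, 52.7, -4.8, 150, 0, 0, 0, 80]
  force: 10

```text
time: 19.1
tool_pos: [608.8, -1.8, 81.7]
tcp_rot: [0.998, -0.07, 0.001, 0.0]
contact_force: [-0.1, 0.2, -0.3]
opening: 77.6
grasp_force: 0.0
```

Emit:
apply_moves:
  rows: [0, 0, 0, 0, 0, 0, 120, 0, 0, 0, 0, 0, 0, 120, 0, 0, 0, 0, 0, 0, 120, 0, 0, 0, 0, 0, 0, 120, 0, 0, 0, 0, 0, 0, 120, 0, 0, 0, 0, 0, 0, 120]
  force: 10

```text
time: 19.6
tool_pos: [607.9, -1.6, 80.4]
tcp_rot: [0.998, -0.07, -0.0, -0.0]
contact_force: [-0.5, -0.6, 0.5]
opening: 49.7
grasp_force: 0.0
```

Run:
```python
from h import *
st()
p=capture("wrist");s=capture("side")
save({"color":np.hstack([p["color"][0:420,150:490],cv2.resize(s["color"][150:350,200:400],(420,420))])},"c4")
```

```text
t 19.6 tcp [607.9  -1.6  80.4] yaw -98.03 tilt [-1.e-04  0.e+00 -1.e+00] open 49.7 F [-0.5 -0.6  0.5] grip 0.0
```

View pics/c4.png

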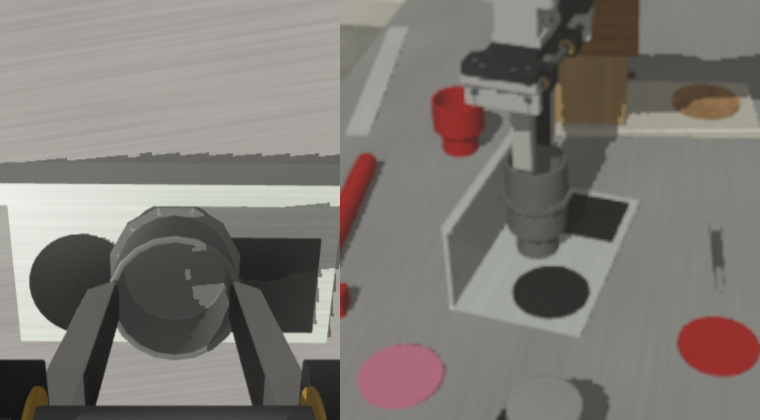

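Run:
```python
from h import *
st();s0=observe();M=R.from_quat(s0["tcp_rot"]).as_matrix();P=s0["tool_pos"]
o=[]
for c in ["wrist","side"]:
    p=capture(c);im=p["color"].copy()
    for (z,r,col) in [(113,31,(255,0,0)),(73,35,(0,255,0)),(73,31,(255,0,255))]:
        t=np.linspace(0,2*np.pi,60);q=np.array([pix(p,[608+r*np.cos(a),-2+r*np.sin(a),z]) for a in t]).round().astype(np.int32);cv2.polylines(im,[q],True,col,1)
    for y in (-25,25): u=pix(p,P+M@[0,y,0]);cv2.circle(im,tuple(int(a) for a in u),3,(0,0,255),-1)
    o.append(im)
w=cv2.resize(o[0][150:400,180:460],(448,400));s=cv2.resize(o[1][195:275,255:325],(350,400),interpolation=cv2.INTER_CUBIC)
save({"color":np.hstack([w,s])},"c5")
```

```text
t 19.7 tcp [607.9  -1.6  80.4] yaw -98.03 tilt [-1.e-04  0.e+00 -1.e+00] open 49.6 F [-0.6 -0.  -0.1] grip 0.0
```

View pics/c5.png

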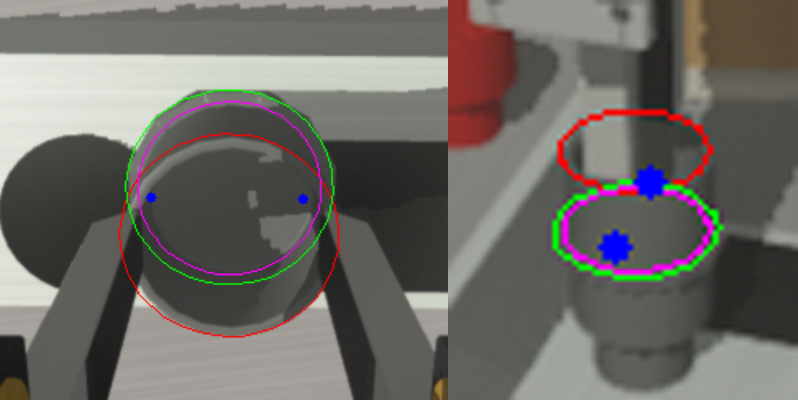

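The view settles it. The overlaid rim circle matches, but the fingers stop at rim height. In the wrist view the fingertips appear about 33 mm short of the reported TCP: tip edges are at columns 218/430, where 234/413 were expected. The fingers have closed just above the rim without touching anything. I'll open and go about 33 mm deeper.

Emit:
apply_moves:
  rows: [0, 0, 0, 0, 0, 0, 60, 0, 0, 0, 0, 0, 0, 0, 0, 0, 0, 0, 0, 0, 0, 0, 0, 0, 0, 0, 0, 0, 0, 0, 0, 0, 0, 0, 0, 0, 0, 0, 0, 0, 0, 0, 0, 0, 0, 0, 0, 0, 0, 0, 6, 0, 0, 0, 0, 0, 0, 12, 0, 0, 0, 0, 0, 0, 18, 0, 0, 0, 0, 0, 0, 24, 0, 0, 0, 0, 0, 0, 29, 0, 0, 0, 0, 0, 0, 32, 0, 0, 0, 0, 0, 0, 32, 0, 0, 0, 0, 0, 0, 32, 0, 0, 0, 0]

```text
invalid input at $.rows: expected a multiple of 7 numbers
```

Emit:
apply_moves:
  rows: [0, 0, 0, 0, 0, 0, 120, 0, 0, 0, 0, 0, 0, 120, 0, 0, 0, 0, 0, 0, 120, 0, 0, 0, 0, 0, 0, 120, 0, 0, 0, 0, 0, 0, 120, 0, 0, 0, 0, 0, 0, 120, 0, 0, 0, 0, 0, 0, 120, 0, 0, 0, 0, 0, 0, 120]
  force: 10

```text
time: 20.47
tool_pos: [608.0, -1.6, 80.5]
tcp_rot: [0.998, -0.07, 0.0, 0.0]
contact_force: [-1.5, -0.1, -1.0]
opening: 49.8
grasp_force: 0.0
```

Emit:
apply_moves:
  rows: [0, 0, 0, 0, 0, 0, 60, 0, 0, 0, 0, 0, 0, 0, 0, 0, 0, 0, 0, 0, 0, 0, 0, 0, 0, 0, 0, 0, 0, 0, 0, 0, 0, 0, 0, 0, 0, 0, 0, 0, 0, 0, 0, 0, 0, 0, 0, 0, 0, 0, 0, 6, 0, 0, 0, 0, 0, 0, 12, 0, 0, 0, 0, 0, 0, 18, 0, 0, 0, 0, 0, 0, 24, 0, 0, 0, 0, 0, 0, 29, 0, 0, 0, 0, 0, 0, 32, 0, 0, 0, 0, 0, 0, 32, 0, 0, 0, 0, 0, 0, 32, 0, 0, 0, 0]

```text
time: 21.72
tool_pos: [607.8, -1.6, 48.2]
tcp_rot: [0.998, -0.07, -0.0, -0.0]
contact_force: [0.5, 0.3, -0.8]
opening: 93.7
grasp_force: 0.0
```

Emit:
apply_moves:
  rows: [0, 0, 0, 0, 0, 0, 120, 0, 0, 0, 0, 0, 0, 120, 0, 0, 0, 0, 0, 0, 120, 0, 0, 0, 0, 0, 0, 120, 0, 0, 0, 0, 0, 0, 120, 0, 0, 0, 0, 0, 0, 120, 0, 0, 0, 0, 0, 0, 120, 0, 0, 0, 0, 0, 0, 120]
  force: 10

```text
time: 22.38
tool_pos: [608.1, -1.6, 48.6]
tcp_rot: [0.998, -0.07, 0.0, 0.0]
contact_force: [-0.2, 0.5, 1.5]
opening: 62.9
grasp_force: 10.0
```

Emit:
apply_moves:
  rows: [0, 0, -3, 0, 0, 0, 120, 0, 0, -8, 0, 0, 0, 120, 0, 0, -14, 0, 0, 0, 120, 0, 0, -21, 0, 0, 0, 120, 0, 0, -28, 0, 0, 0, 120, 0, 0, -35, 0, 0, 0, 120, 0, 0, -45, 0, 0, 0, 120, 0, 0, -58, 0, 0, 0, 120, 0, 0, -74, 0, 0, 0, 120, 0, 0, -92, 0, 0, 0, 120, 0, 0, -110, 0, 0, 0, 120, 0, 0, -126, 0, 0, 0, 120, 0, 0, -136, 0, 0, 0, 120, 0, 0, -140, 0, 0, 0, 120, 0, 0, -140, 0, 0, 0, 120]

```text
time: 23.63
tool_pos: [608.6, -1.7, 190.0]
tcp_rot: [0.998, -0.07, 0.001, 0.0]
contact_force: [0.9, 0.2, -1.1]
opening: 62.6
grasp_force: 10.0
```

```bash
python3 - <<'E'
from h import *
np.set_printoptions(precision=1,suppress=True)
st()
s=capture("side");save({"color":cv2.resize(s["color"][90:310,200:420],(560,560),interpolation=cv2.INTER_CUBIC)},"c6")
E
python3 - <<'E'
import cv2,numpy as np,sys
sys.path.insert(0,'.')
from h import *
t=capture("top");im=cv2.imread("pics/top0.png")
hsv=cv2.cvtColor(im,cv2.COLOR_BGR2HSV);S=np.zeros(im.shape[:2],np.uint8);S[270:330,460:525]=(hsv[270:330,460:525,1]>70)
S=cv2.morphologyEx(S,cv2.MORPH_CLOSE,np.ones((5,5)));S=cv2.morphologyEx(S,cv2.MORPH_OPEN,np.ones((3,3)))
c=max(cv2.findContours(S,0,1)[0],key=cv2.contourArea)[:,0]
w=np.array([at(t,*q,16)[:2] for q in c],np.float32);print("cork",cv2.minEnclosingCircle(w),cv2.fitEllipse(w))
a,b,d=[at(t,u,v,12)[:2] for u,v in [(438,203),(461,338),(528,328)]];print("board",a,b,d,np.degrees(np.arctan2(*(a-b)[::-1])))
E
```

```text
t 23.63 tcp [608.6  -1.7 190. ] yaw -98.03 tilt [ 0. -0. -1.] open 62.6 F [ 0.9  0.2 -1.1] grip 10.0
cork ((442.90673828125, -327.0790100097656), 45.329647064208984) ((442.8460998535156, -326.9244384765625), (87.4552230834961, 88.9500503540039), 0.3543708920478821)
board [ 633.82718604 -231.20388915] [ 371.68209475 -267.32160087] [ 391.77740008 -394.37386157] 7.844683997700606
```

View pics/c6.png

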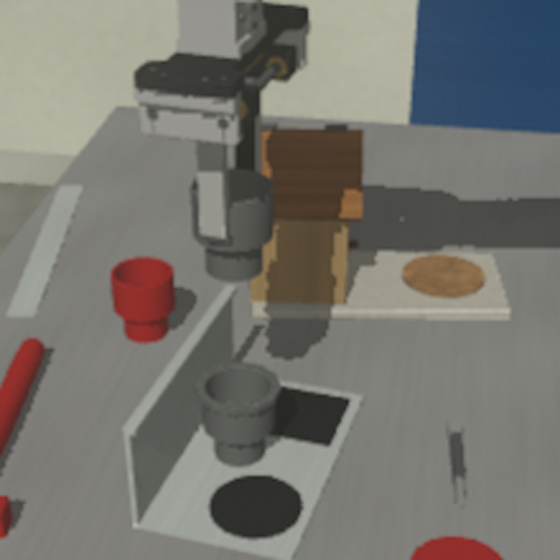

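The top holder is lifted clear at (233,230), and the lower one stays on the stand at (240,410).

Emit:
apply_moves:
  rows: [-5, 6, 0, 0, 0, -0.05, 120, -15, 17, 0, 0, 0, -0.14, 120, -25, 29, 0, 0, 0, -0.24, 120, -36, 41, 0, 0, 0, -0.35, 120, -46, 53, 0, 0, 0, -0.46, 120, -57, 65, 0, 0, 0, -0.57, 120, -67, 77, 0, 0, 0, -0.68, 120, -77, 88, 0, 0, 0, -0.79, 120, -87, 100, 0, 0, 0, -0.9, 120, -96, 110, 0, 0, 0, -1.01, 120, -104, 119, 0, 0, 0, -1.12, 120, -111, 127, 0, 0, 0, -1.23, 120, -117, 134, 0, 0, 0, -1.34, 120, -122, 140, 0, 0, 0, -1.45, 120, -126, 144, 0, 0, 0, -1.55, 120, -128, 147, 0, 0, 0, -1.63, 120, -128.7, 147.3, 0, 0, 0, -1.69, 120, -128.7, 147.3, 0, 0, 0, -1.71, 120, -128.7, 147.3, 0, 0, 0, -1.71, 120]

```text
time: 25.32
tool_pos: [459.4, -129.2, 187.4]
tcp_rot: [0.708, 0.707, -0.0, -0.001]
contact_force: [-1.2, 0.6, -0.9]
opening: 63.0
grasp_force: 10.0
```

Emit:
apply_moves:
  rows: [-5, 0, 0, 0, 0, -0.05, 120, -15, -1, 0, 0, 0, -0.14, 120, -28, -2, 0, 0, 0, -0.24, 120, -42, -3, 0, 0, 0, -0.35, 120, -57, -4, 0, 0, 0, -0.46, 120, -72, -6, 0, 0, 0, -0.57, 120, -87, -7, 0, 0, 0, -0.68, 120, -102, -8, 0, 0, 0, -0.79, 120, -117, -10, 0, 0, 0, -0.9, 120, -132, -11, 0, 0, 0, -1.01, 120, -147, -12, 0, 0, 0, -1.12, 120, -161, -14, 0, 0, 0, -1.23, 120, -174, -15, 0, 0, 0, -1.34, 120, -185, -16, 0, 0, 0, -1.45, 120, -193, -17, 0, 0, 0, -1.56, 120, -197, -17.3, 0, 0, 0, -1.65, 120, -197, -17.3, 0, 0, 0, -1.7, 120, -197, -17.3, 0, 0, 0, -1.707, 120, -197, -17.3, 0, 0, 0, -1.707, 120, -197, -17.3, 0, 0, 0, -1.707, 120]

```text
time: 26.98
tool_pos: [442.4, -326.2, 188.1]
tcp_rot: [-0.067, 0.998, 0.0, -0.0]
contact_force: [0.3, 0.5, -0.5]
opening: 62.9
grasp_force: 10.0
```

Run:
```python
from h import *
st();print(observe()["joint_pos"].round(2))
```

```text
t 26.98 tcp [ 442.4 -326.2  188.1] yaw 97.67 tilt [-4.e-04  5.e-04 -1.e+00] open 62.9 F [ 0.3  0.5 -0.5] grip 10.0
[-0.84 -0.    1.8   0.    1.35 -2.55]
```

Emit:
apply_moves:
  rows: [0, 0, 8, 0, 0, 0, 120, 0, 0, 25, 0, 0, 0, 120, 0, 0, 45, 0, 0, 0, 120, 0, 0, 65, 0, 0, 0, 120, 0, 0, 85, 0, 0, 0, 120, 0, 0, 105, 0, 0, 0, 120, 0, 0, 122, 0, 0, 0, 120, 0, 0, 136, 0, 0, 0, 120, 0, 0, 146, 0, 0, 0, 120, 0, 0, 153, 0, 0, 0, 120, 0, 0, 158, 0, 0, 0, 120, 0, 0, 161, 0, 0, 0, 120, 0, 0, 163, 0, 0, 0, 120, 0, 0, 163, 0, 0, 0, 120, 0, 0, 163, 0, 0, 0, 120]

```text
time: 28.23
tool_pos: [442.8, -326.9, 26.0]
tcp_rot: [-0.068, 0.998, -0.0, 0.0]
contact_force: [0.0, -0.3, -0.2]
opening: 62.9
grasp_force: 10.0
```

Run:
```python
from h import *
st()
p=capture("wrist");s=capture("side");t=capture("top")
save({"color":np.hstack([cv2.resize(s["color"][120:230,270:430],(440,302),interpolation=cv2.INTER_CUBIC),cv2.resize(t["color"][180:350,420:550],(231,302),interpolation=cv2.INTER_CUBIC)])},"c7")
```

```text
t 28.23 tcp [ 442.8 -326.9   26. ] yaw 97.74 tilt [ 7.e-04 -8.e-04 -1.e+00] open 62.9 F [ 0.  -0.3 -0.2] grip 10.0
```

View pics/c7.png

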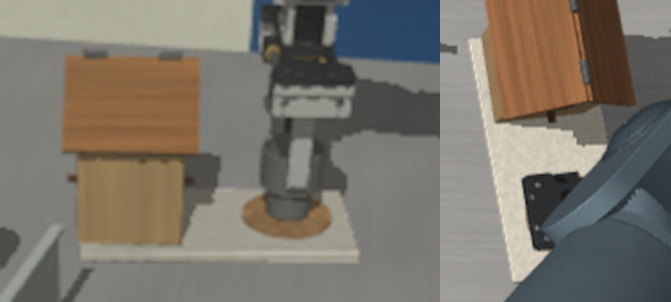

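The side view shows the foot just above the middle of the cork, at (288,212), with the gripper clear of the birdhouse. I'll lower it gently.

Emit:
apply_moves:
  rows: [0, 0, 1, 0, 0, 0, 120, 0, 0, 2, 0, 0, 0, 120, 0, 0, 3, 0, 0, 0, 120, 0, 0, 3.5, 0, 0, 0, 120, 0, 0, 3.5, 0, 0, 0, 120, 0, 0, 3.5, 0, 0, 0, 120]

```text
time: 28.88
tool_pos: [442.4, -326.4, 21.9]
tcp_rot: [-0.068, 0.998, 0.0, -0.0]
contact_force: [0.1, -0.2, -0.4]
opening: 63.1
grasp_force: 10.0
```

Emit:
apply_moves:
  rows: [0, 0, 0.7, 0, 0, 0, 120, 0, 0, 1.4, 0, 0, 0, 120, 0, 0, 1.4, 0, 0, 0, 120, 0, 0, 1.4, 0, 0, 0, 120]

```text
time: 29.22
tool_pos: [442.7, -326.5, 21.6]
tcp_rot: [-0.068, 0.998, 0.0, 0.0]
contact_force: [-1.0, 1.7, 6.5]
opening: 63.1
grasp_force: 10.0
```

Emit:
apply_moves:
  rows: [0, 0, -0.5, 0, 0, 0, 110, 0, 0, -0.5, 0, 0, 0, 80, 0, 0, -0.5, 0, 0, 0, 40, 0, 0, -0.5, 0, 0, 0, 0, 0, 0, -0.5, 0, 0, 0, 0, 0, 0, -0.5, 0, 0, 0, 0, 0, 0, -0.5, 0, 0, 0, 0, 0, 0, -6, 0, 0, 0, 0, 0, 0, -20, 0, 0, 0, 0, 0, 0, -45, 0, 0, 0, 0, 0, 0, -80, 0, 0, 0, 0, 0, 0, -115, 0, 0, 0, 0, 0, 0, -150, 0, 0, 0, 0, 0, 0, -175, 0, 0, 0, 0, 0, 0, -185, 0, 0, 0, 0, 0, 0, -185, 0, 0, 0, 0]

```text
time: 30.55
tool_pos: [443.6, -327.8, 208.8]
tcp_rot: [-0.068, 0.998, -0.002, 0.002]
contact_force: [-0.6, 0.2, 0.1]
opening: 94.1
grasp_force: 0.0
```

Run:
```python
from h import *
np.set_printoptions(precision=1,suppress=True)
st()
p=capture("wrist");m=masks_of(p,"holder_top");m2=masks_of(p,"cork")
for n,k in (("holder",m),("cork",m2)):
  for q in k[:2]:
    ys,xs=np.where(q["pixels"]);print(n,round(q["score"],2),np.round(q["location"]),xs.min(),xs.max(),ys.min(),ys.max(),at(p,(xs.min()+xs.max())/2,(ys.min()+ys.max())/2,16 if n=="cork" else 86))
save(p,"w8")
T=(541.6,301.8)
```

```text
t 30.55 tcp [ 443.6 -327.8  208.8] yaw 97.75 tilt [ 0. -0. -1.] open 94.1 F [-0.6  0.2  0.1] grip 0.0
holder 0.76 [324. 215.] 288 364 174 254 [ 439.  -327.5   86. ]
holder 0.64 [425. 469.] 409 444 451 479 [ 669.3 -198.5   86. ]
cork 0.95 [323. 173.] 278 372 154 228 [ 433.  -329.3   16. ]
```

View pics/w8.png

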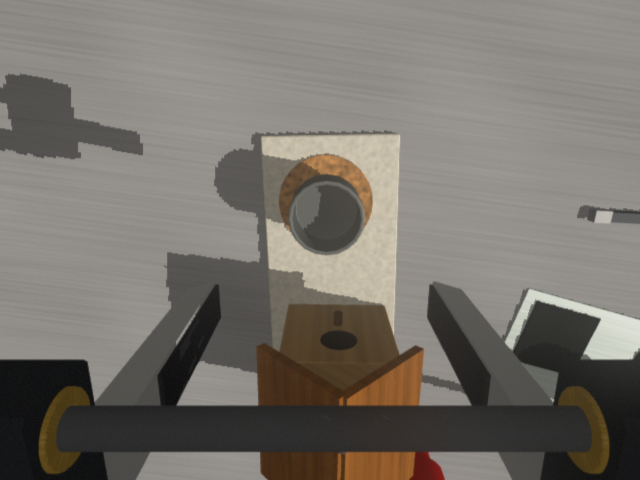

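Emit:
apply_moves:
  rows: [-3, 10, 0, 0, 0, 0.05, 0, -10, 32, 2, 0, 0, 0.14, 0, -20, 65, 4, 0, 0, 0.25, 0, -31, 103, 6, 0, 0, 0.36, 0, -42, 140, 8, 0, 0, 0.47, 0, -53, 178, 10, 0, 0, 0.58, 0, -64, 215, 12, 0, 0, 0.69, 0, -76, 253, 14, 0, 0, 0.8, 0, -87, 290, 16, 0, 0, 0.91, 0, -98, 328, 18, 0, 0, 1.02, 0, -110, 365, 20, 0, 0, 1.13, 0, -121, 403, 22, 0, 0, 1.24, 0, -132, 440, 24, 0, 0, 1.35, 0, -143, 478, 26, 0, 0, 1.46, 0, -155, 515, 28, 0, 0, 1.57, 0, -165, 550, 30, 0, 0, 1.68, 0, -174, 580, 30, 0, 0, 1.77, 0, -181, 600, 30, 0, 0, 1.83, 0, -183, 609, 30, 0, 0, 1.847, 0, -183, 609.4, 30, 0, 0, 1.847, 0]

```text
time: 32.37
tool_pos: [539.9, 303.6, 172.2]
tcp_rot: [0.754, 0.657, -0.002, -0.001]
contact_force: [-0.7, -0.8, 0.4]
opening: 93.7
grasp_force: 0.0
```

Emit:
apply_moves:
  rows: [0, 0, 0, 0, 0, 0, 0, 0, 0, 0, 0, 0, 0, 0]

```text
time: 32.53
tool_pos: [540.8, 301.0, 173.9]
tcp_rot: [0.755, 0.655, -0.001, -0.0]
contact_force: [0.5, -0.3, -0.1]
opening: 94.1
grasp_force: 0.0
```

Run:
```python
from h import *
np.set_printoptions(precision=1,suppress=True)
st()
p=capture("wrist");t=capture("top")
for n in ("jar","tin"):
  for q in masks_of(p,n)[:1]:
    ys,xs=np.where(q["pixels"]);print(n,round(q["score"],2),np.round(q["location"]),xs.min(),xs.max(),ys.min(),ys.max())
print("jar lid expect",pix(p,[541.6,301.8,106]),[pix(p,[541.6+a,301.8+b,106]).round() for a,b in ((28,0),(-28,0),(0,28),(0,-28))])
for n,z in (("cork",16),("holder_top",86)):
  for q in masks_of(t,n)[:2]:
    ys,xs=np.where(q["pixels"]);print(n,round(q["score"],2),xs.min(),xs.max(),ys.min(),ys.max(),at(t,(xs.min()+xs.max())/2,(ys.min()+ys.max())/2,z))
```

```text
t 32.53 tcp [540.8 301.  173.9] yaw -8.09 tilt [-0. -0. -1.] open 94.1 F [ 0.5 -0.3 -0.1] grip 0.0
jar 0.65 [326. 226.] 285 365 176 272
tin 0.92 [170. 204.] 118 218 164 246
jar lid expect [324.9 236.4] [array([366., 231.]), array([284., 242.]), array([319., 196.]), array([330., 275.])]
cork 0.66 468 510 278 324 [ 441.7 -321.9   16. ]
cork 0.49 331 372 219 260 [558.3 -60.3  16. ]
holder_top 0.72 400 434 128 164 [ 725.2 -179.8   86. ]
holder_top 0.64 480 519 282 316 [ 440.3 -320.5   86. ]
```

Emit:
apply_moves:
  rows: [0, 0, 10, 0, 0, 0, 0, 0, 0, 30, 0, 0, 0, 0, 0, 0, 52, 0, 0, 0, 0, 0, 0, 74, 0, 0, 0, 0, 0, 0, 96, 0, 0, 0, 0, 0, 0, 116, 0, 0, 0, 0, 0, 0, 132, 0, 0, 0, 0, 0, 0, 142, 0, 0, 0, 0, 0, 0, 145, 0, 0, 0, 0, 0, 0, 145, 0, 0, 0, 0, 0, 0, 145, 0, 0, 0, 0, 0, 0, 145, 0, 0, 0, 140, 0, 0, 145, 0, 0, 0, 140, 0, 0, 145, 0, 0, 0, 140, 0, 0, 145, 0, 0, 0, 140, 0, 0, 145, 0, 0, 0, 140, 0, 0, 145, 0, 0, 0, 140, 0, 0, 145, 0, 0, 0, 140, 0, 0, 145, 0, 0, 0, 140]
  force: 20

```text
time: 34.42
tool_pos: [541.6, 302.1, 30.7]
tcp_rot: [0.755, 0.656, 0.0, 0.0]
contact_force: [-1.6, -0.0, 1.3]
opening: 55.9
grasp_force: 20.0
```

Emit:
apply_moves:
  rows: [0, 0, -6, 0, 0, 0, 140, 0, 0, -20, 0, 0, 0, 140, 0, 0, -45, 0, 0, 0, 140, 0, 0, -70, 0, 0, 0, 140, 0, 0, -95, 0, 0, 0, 140, 0, 0, -120, 0, 0, 0, 140, -8, 3, -135, 0, 0, 0, 140, -30, 9, -140, 0, 0, 0, 140, -60, 19, -140, 0, 0, 0, 140, -93, 29, -140, 0, 0, 0, 140, -126, 39, -140, 0, 0, 0, 140, -159, 50, -140, 0, 0, 0, 140, -190, 59, -140, 0, 0, 0, 140, -213, 67, -140, 0, 0, 0, 140, -225, 70, -140, 0, 0, 0, 140, -227, 71, -140, 0, 0, 0, 140, -227, 71, -130, 0, 0, 0, 140, -227, 71, -110, 0, 0, 0, 140, -227, 71, -88, 0, 0, 0, 140, -227, 71, -66, 0, 0, 0, 140]

```text
time: 36.08
tool_pos: [579.6, 69.3, 95.4]
tcp_rot: [0.754, 0.656, 0.0, -0.0]
contact_force: [0.4, -0.1, -3.5]
opening: 55.7
grasp_force: 20.0
```

Emit:
apply_moves:
  rows: [0, 0, 18, 0, 0, 0, 140, 0, 0, 34, 0, 0, 0, 140, 0, 0, 46, 0, 0, 0, 140, 0, 0, 54, 0, 0, 0, 140, 0, 0, 59, 0, 0, 0, 140, 0, 0, 62, 0, 0, 0, 140, 0, 0, 64, 0, 0, 0, 140, 0, 0, 64, 0, 0, 0, 140, 0, 0, 64, 0, 0, 0, 140]

```text
time: 36.83
tool_pos: [580.6, 67.3, 33.3]
tcp_rot: [0.755, 0.656, 0.0, 0.0]
contact_force: [0.0, -0.4, -3.1]
opening: 55.4
grasp_force: 20.0
```

Emit:
apply_moves:
  rows: [0, 0, 1, 0, 0, 0, 140, 0, 0, 1.8, 0, 0, 0, 140, 0, 0, 1.8, 0, 0, 0, 140, 0, 0, 1.8, 0, 0, 0, 140]

```text
time: 37.17
tool_pos: [580.1, 67.2, 30.9]
tcp_rot: [0.755, 0.655, 0.0, 0.0]
contact_force: [-0.0, -1.1, -3.1]
opening: 55.7
grasp_force: 20.0
```

Emit:
apply_moves:
  rows: [0, 0, 0.6, 0, 0, 0, 140, 0, 0, 1, 0, 0, 0, 140, 0, 0, 1, 0, 0, 0, 140, 0, 0, 1, 0, 0, 0, 140]

```text
time: 37.5
tool_pos: [580.2, 67.3, 30.7]
tcp_rot: [0.755, 0.656, -0.0, 0.0]
contact_force: [-4.2, -0.4, 6.3]
opening: 55.8
grasp_force: 20.0
```

Emit:
apply_moves:
  rows: [0, 0, -0.5, 0, 0, 0, 125, 0, 0, -0.5, 0, 0, 0, 90, 0, 0, -0.5, 0, 0, 0, 40, 0, 0, -0.5, 0, 0, 0, 0, 0, 0, -0.5, 0, 0, 0, 0, 0, 0, -0.5, 0, 0, 0, 0, 0, 0, -0.5, 0, 0, 0, 0, 0, 0, -6, 0, 0, 0, 0, 0, 0, -20, 0, 0, 0, 0, 0, 0, -45, 0, 0, 0, 0, 0, 0, -80, 0, 0, 0, 0, 0, 0, -112, 0, 0, 0, 0, 0, 0, -135, 0, 0, 0, 0, 0, 0, -145, 0, 0, 0, 0, 0, 0, -145, 0, 0, 0, 0]

```text
time: 38.75
tool_pos: [581.9, 67.2, 178.1]
tcp_rot: [0.755, 0.656, 0.002, 0.002]
contact_force: [-0.0, -0.0, 0.1]
opening: 94.1
grasp_force: 0.0
```

Emit:
apply_moves:
  rows: [8, -6, 0, 0, 0, 0, 0, 28, -22, 0, 0, 0, 0, 0, 56, -44, 0, 0, 0, 0, 0, 86, -68, 0, 0, 0, 0, 0, 116, -92, 0, 0, 0, 0, 0, 146, -116, 0, 0, 0, 0, 0, 176, -140, 0, 0, 0, 0, 0, 204, -162, 0, 0, 0, 0, 0, 226, -179, 0, 0, 0, 0, 0, 238, -189, 0, 0, 0, 0, 0, 240.4, -190.8, 0, 0, 0, 0, 0, 240.4, -190.8, 0, 0, 0, 0, 0, 240.4, -190.8, 0, 0, 0, 0, 0]

```text
time: 39.83
tool_pos: [424.3, 331.4, 173.3]
tcp_rot: [0.755, 0.655, -0.001, -0.0]
contact_force: [-0.5, 0.4, 0.3]
opening: 93.9
grasp_force: 0.0
```

Run:
```python
from h import *
np.set_printoptions(precision=1,suppress=True)
st()
p=capture("wrist")
for q in masks_of(p,"tin")[:1]:
    ys,xs=np.where(q["pixels"]);print(round(q["score"],2),np.round(q["location"]),xs.min(),xs.max(),ys.min(),ys.max())
    print("expect",[pix(p,np.r_[425,331.8,91]+np.r_[(down(-8)@[a,b,0])[:2],0]).round() for a,b in ((25,25),(-25,25),(25,-25),(-25,-25))])
```

```text
t 39.83 tcp [424.3 331.4 173.3] yaw -8.09 tilt [-0. -0. -1.] open 93.9 F [-0.5  0.4  0.3] grip 0.0
0.81 [323. 224.] 289 360 180 264
expect [array([361., 197.]), array([359., 265.]), array([289., 197.]), array([290., 265.])]
```

The tin is where I expected it, so I'll grip it.

Emit:
apply_moves:
  rows: [0, 0, 10, 0, 0, 0, 0, 0, 0, 30, 0, 0, 0, 0, 0, 0, 52, 0, 0, 0, 0, 0, 0, 74, 0, 0, 0, 0, 0, 0, 96, 0, 0, 0, 0, 0, 0, 116, 0, 0, 0, 0, 0, 0, 132, 0, 0, 0, 0, 0, 0, 141, 0, 0, 0, 0, 0, 0, 144, 0, 0, 0, 0, 0, 0, 144, 0, 0, 0, 0, 0, 0, 144, 0, 0, 0, 150, 0, 0, 144, 0, 0, 0, 150, 0, 0, 144, 0, 0, 0, 150, 0, 0, 144, 0, 0, 0, 150, 0, 0, 144, 0, 0, 0, 150, 0, 0, 144, 0, 0, 0, 150, 0, 0, 144, 0, 0, 0, 150, 0, 0, 144, 0, 0, 0, 150, 0, 0, 144, 0, 0, 0, 150]
  force: 20

```text
time: 41.52
tool_pos: [425.0, 332.2, 30.9]
tcp_rot: [0.755, 0.656, 0.0, -0.0]
contact_force: [-0.1, -0.4, 0.2]
opening: 49.8
grasp_force: 19.9
```

Emit:
apply_moves:
  rows: [0, 0, -6, 0, 0, 0, 150, 0, 0, -20, 0, 0, 0, 150, 0, 0, -45, 0, 0, 0, 150, 0, 0, -70, 0, 0, 0, 150, 0, 0, -95, 0, 0, 0, 150, 0, 0, -120, 0, 0, 0, 150, -8, 4, -135, 0, 0, 0, 150, -30, 15, -140, 0, 0, 0, 150, -60, 31, -140, 0, 0, 0, 150, -92, 47, -140, 0, 0, 0, 150, -124, 63, -140, 0, 0, 0, 150, -156, 80, -140, 0, 0, 0, 150, -188, 96, -140, 0, 0, 0, 150, -220, 113, -140, 0, 0, 0, 150, -252, 129, -140, 0, 0, 0, 150, -284, 145, -140, 0, 0, 0, 150, -316, 162, -140, 0, 0, 0, 150, -344, 176, -140, 0, 0, 0, 150, -364, 186, -140, 0, 0, 0, 150, -372, 190.3, -140, 0, 0, 0, 150]

```text
time: 43.18
tool_pos: [561.2, -65.8, 170.5]
tcp_rot: [0.756, 0.654, -0.0, -0.0]
contact_force: [-0.3, 1.0, -2.3]
opening: 49.7
grasp_force: 19.9
```

Emit:
apply_moves:
  rows: [0, 0, 0, 0, 0, 0, 150, 0, 0, 0, 0, 0, 0, 150, 0, 0, 12, 0, 0, 0, 150, 0, 0, 32, 0, 0, 0, 150, 0, 0, 54, 0, 0, 0, 150, 0, 0, 76, 0, 0, 0, 150, 0, 0, 96, 0, 0, 0, 150, 0, 0, 112, 0, 0, 0, 150, 0, 0, 124, 0, 0, 0, 150, 0, 0, 131, 0, 0, 0, 150, 0, 0, 135, 0, 0, 0, 150, 0, 0, 137, 0, 0, 0, 150, 0, 0, 138, 0, 0, 0, 150, 0, 0, 138, 0, 0, 0, 150, 0, 0, 138, 0, 0, 0, 150]

```text
time: 44.43
tool_pos: [561.7, -63.1, 33.6]
tcp_rot: [0.755, 0.656, 0.0, 0.001]
contact_force: [-0.1, -0.5, -2.1]
opening: 50.1
grasp_force: 19.9
```

Emit:
apply_moves:
  rows: [0, 0, 1, 0, 0, 0, 150, 0, 0, 1.8, 0, 0, 0, 150, 0, 0, 1.8, 0, 0, 0, 150, 0, 0, 1.8, 0, 0, 0, 150]

```text
time: 44.77
tool_pos: [561.0, -63.0, 31.0]
tcp_rot: [0.755, 0.656, 0.0, 0.0]
contact_force: [0.0, 0.2, -2.5]
opening: 49.9
grasp_force: 19.9
```

Emit:
apply_moves:
  rows: [0, 0, 0.6, 0, 0, 0, 150, 0, 0, 1, 0, 0, 0, 150, 0, 0, 1, 0, 0, 0, 150, 0, 0, 1, 0, 0, 0, 150]

```text
time: 45.1
tool_pos: [561.1, -63.0, 30.9]
tcp_rot: [0.755, 0.656, -0.0, -0.0]
contact_force: [-3.8, 0.9, 5.5]
opening: 49.8
grasp_force: 19.9
```

Emit:
apply_moves:
  rows: [0, 0, -0.5, 0, 0, 0, 130, 0, 0, -0.5, 0, 0, 0, 90, 0, 0, -0.5, 0, 0, 0, 40, 0, 0, -0.5, 0, 0, 0, 0, 0, 0, -0.5, 0, 0, 0, 0, 0, 0, -0.5, 0, 0, 0, 0, 0, 0, -0.5, 0, 0, 0, 0, 0, 0, -6, 0, 0, 0, 0, 0, 0, -20, 0, 0, 0, 0, 0, 0, -45, 0, 0, 0, 0, 0, 0, -80, 0, 0, 0, 0, 0, 0, -115, 0, 0, 0, 0, 0, 0, -150, 0, 0, 0, 0, 0, 0, -182, 0, 0, 0, 0, 0, 0, -200, 0, 0, 0, 0, 0, 0, -200, 0, 0, 0, 0, 0, 0, -200, 0, 0, 0, 0, 0, 0, -200, 0, 0, 0, 0]

```text
time: 46.6
tool_pos: [560.1, -62.7, 228.2]
tcp_rot: [0.755, 0.656, -0.001, -0.001]
contact_force: [-0.0, 0.1, -1.2]
opening: 94.0
grasp_force: 0.0
```

Run:
```python
from h import *
np.set_printoptions(precision=1,suppress=True)
st();p=capture("wrist");s=capture("side")
im=p["color"].copy()
t=np.linspace(0,2*np.pi,80)
cv2.polylines(im,[np.array([pix(p,[580.6+38*np.cos(a),67.8+38*np.sin(a),6]) for a in t]).round().astype(np.int32)],True,(255,0,0),1)
cv2.polylines(im,[np.array([pix(p,[580.6+28*np.cos(a),67.8+28*np.sin(a),106]) for a in t]).round().astype(np.int32)],True,(0,255,0),1)
M=down(-8)
for h,z,c in ((36,6,(255,0,0)),(25,91,(0,255,0))):
    cv2.polylines(im,[np.array([pix(p,np.r_[561.7,-62.8,z]+np.r_[(M@[a,b,0])[:2],0]) for a,b in ((h,h),(-h,h),(-h,-h),(h,-h))]).round().astype(np.int32)],True,c,1)
save({"color":np.hstack([cv2.resize(im[0:260,250:450],(400,520)),cv2.resize(s["color"][130:330,220:420],(400,400),interpolation=2)[:400]if 0 else cv2.resize(s["color"][130:340,250:410],(396,520),interpolation=2)])},"fin")
```

```text
t 46.6 tcp [560.1 -62.7 228.2] yaw -8.08 tilt [-0.  0. -1.] open 94.0 F [-0.   0.1 -1.2] grip 0.0
```

View pics/fin.png

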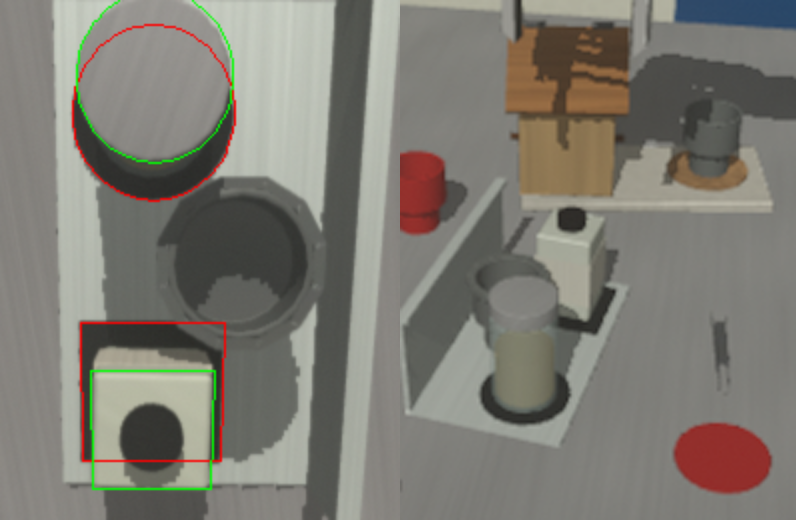

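Everything stands in place. The jar and tin match the predicted outlines on their pads, the holder stands centred on the cork at (712,145), and the lower holder is untouched.

```bash
python3 -c "
from h import *
st();print(close_job())"
```

```text
t 46.7 tcp [559.8 -62.6 227.5] yaw -8.08 tilt [-0.0039  0.0012 -1.    ] open 94.0 F [0.3 0.1 0.4] grip 0.0
the job is handed in; nothing more can be done
None
```

The job is handed in at 46.7 s of 128 s: the top holder stands on the cork disc, the jar and tin are back on their pads, and the lower holder stayed on the stand; the last pictures show everything upright and in place, but no verdict came back.

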